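# Set the gib screw of a dish slide and run the carriage to its stop

## Task

Set the running clearance of the dish slide: turn the black thumbscrew on the blue gib block clockwise until you feel it bottom snugly, without forcing it, then back it off a quarter of a turn. Then slide the dish carriage by its red post all the way to the blue end stop and let go, leaving the screw as set and the two bottles and the timer where they stand.

Things in the scene. Friction and masses are not known exactly. Their poses are not given: they have to be found in the camera images.
- stage: fixed dish slide: dark steel base 100 x 260 x 12 mm, long along its y, a blue gib block (62 x 46 mm, top 50 mm above the counter) at its -y end, a blue end stop (top 36 mm) at its +y end. Origin on the counter near the middle of the base; +y is the way the carriage goes to the end stop, z up
- thumbscrew (a point): centre of the gib screw's black bar head, on its upright axis, 77 mm above the counter, at stage x 0, y -78 mm. Bar 36 mm long (point x), 10 thick (point y), 24 high (65 to 89 mm above the counter); under it a 15 mm washer and 22 mm bush (to 54 mm). Clockwise from above tightens. Starts 1 to 2.3 rad short of bottom; the bar's direction at bottom differs every time
- screw_tip (a point): swivelling lower end of the gib screw, hidden inside the gib block; its direction means nothing; it falls 1 mm per clockwise turn. A quarter turn is only 0.25 mm, so its measured height is too coarse to work by
- screw_seat (a point): hidden point in the gib block where the screw tip first touches bottom (z up; tip height over it 0 at first touch). Feel at the thumbscrew: about 0.025 N m of drag while it runs; from first touch the torque rises springily by 1 N m per rad: 0.1 N m more than the drag is snug, 0.35 is too much
- spring_washer (a point): thin steel spring washer, 15 mm diameter, under the head of the thumbscrew; its height over screw_seat is 16.0 mm when slack and shrinks by 0.5 mm per N m (0.5 mm per rad of springy turn after the screw has bottomed): far too little to read from measured positions
- carriage (a joint): slide of the dish carriage, in m: 0 nearest the gib block, 0.070 against the end stop; friction about 2.5 N, stays where it is left
- post (a point): point on the axis of the carriage's upright red post (14 mm diameter, top 82 mm above the counter, standing on the plate whose top is 30 mm above the counter; this point 70 mm above the counter). A glass dish (58 mm wide, top 44 mm) is fixed beside it, on its stage -x side
- bottle: white bottle with purple cap, 42 mm diameter, 62 mm tall, origin at its foot; must stay where it is
- dropper: small white bottle with blue cap, 28 mm diameter, 58 mm tall, origin at its foot; must stay where it is
- timer: white kitchen-type timer with two buttons, 62 x 62 x 18 mm, origin at its underside; must stay where it is

How it is judged:
On the way, in this order (a step that is already met when the one before it is completed fails the run):
1. the thumbscrew is turned in until it is snug on its bottom (at least 0.08 N m, washer squeezed 0.04 mm) (z of screw_tip in the frame of screw_seat below 1e-05 m and z of spring_washer in the frame of screw_seat below 0.01596 m), for 0.1 s.
2. the thumbscrew is backed off about a quarter of a turn (its tip 0.15 to 0.31 mm off the bottom: 54 to 112 degrees) (z of screw_tip in the frame of screw_seat between 0.00015 and 0.00031 m), for 0.3 s.
3. the carriage is slid to the end stop with the screw still as set (all of step 2 and value of joint carriage above 0.066 m), for 0.2 s.
At the end, for the whole second after the job is handed in: the screw stands 54 to 112 degrees (tip 0.15 to 0.31 mm) back from its bottom, the carriage is within 4 mm of its end stop, and both bottles and the timer stand upright within 15 mm of where they were (all of step 3 and distance of each of bottle, dropper, timer from where it was at the start of the episode below 0.015 m and angle between each of bottle, dropper, timer's own z axis and vertical below 0.2 rad); the robot touches nothing.
It fails at once if the thumbscrew is forced: more than 0.35 N m on it (washer squeezed more than 0.175 mm) (z of spring_washer in the frame of screw_seat below 0.015825 m).
It fails at once if the bottle is moved by more than 15 mm or tipped (distance of bottle from where it was at the start of the episode above 0.015 m or angle between bottle's own z axis and vertical above 0.2 rad).
It fails at once if the dropper is moved by more than 15 mm or tipped (distance of dropper from where it was at the start of the episode above 0.015 m or angle between dropper's own z axis and vertical above 0.2 rad).
It fails at once if the timer is moved by more than 15 mm or tipped (distance of timer from where it was at the start of the episode above 0.015 m or angle between timer's own z axis and vertical above 0.2 rad).
It also fails if it takes over 72 s, if anything falls off the work surface, if the arm or the gripper's body presses on something with over 40 N, if the wrist force passes 120 N, or if a joint passes its speed limit or range.

## Robot

A 6-joint arm with a two-finger parallel gripper is mounted at the origin on the work surface; the furniture and walls round the work are solid. World frame = base frame: x ahead of the robot, y to its left, z up, the work surface at z = 0. Lengths are in m, angles in rad, forces in N, time in s.
With the tool pointing down it reaches from about 0.3 to 0.75 m from the base axis. Payload 8.5 kg.
Tool frame: the origin (TCP) lies midway between the tips of the shut fingers; the grasp point (between the pads) lies 19 mm behind it; x points along the fingers, z is the direction in which the jaws open and shut, and the axes are right-handed (so a half turn about x gives the same grasp; the last joint's range is limited). The gripper opens to 85 mm and grips with 20 to 120 N. Pads are 22 mm wide; open, the fingers measure 114 mm over their backs; the gripper's body (76 mm by 85 mm) begins 54 mm behind the grasp point. The pads swing forward as they close: fully open they stand 13 mm farther back than shut.
Start: joints at [-0.215, 0.381, 1.297, -0, 1.464, -0.215], TCP at [0.55, 0, 0.231] pointing down, gripper open.
Joint ranges: [-3.11, 3.11], [-0.89, 2.33], [0.22, 2.48], [-1.42, 4.56], [0.17, 2.85], [-2.88, 2.88]. Speed limits (rad/s): [2.39, 2.39, 3.14, 3.14, 3.14, 3.14].

## Interface

Orientations are given as a unit quaternion [x, y, z, w].
In Python, from cell import robot, optics gives the robot as it stands.
- The arm moves only by the tool move_arm, never from a script. Its argument "steps" is a list of rows, each a list of 3 entries, a list of its own where there are three numbers: the shift along the tool's x, y, z in units of 25 mm (1.0 is 25 mm), then the turn, a rotation vector about the tool's x, y, z in units of 8 degrees (1.0 is 8 degrees), then the closure, from 0 (fully open) to 1 (shut). In form: [[[tx, ty, tz], [rx, ry, rz], fingers], ...]. A call has 1 to 12 rows; each row shifts and turns the commanded pose from where the row before left it, along the tool's axes as they then stand; what a row does not reach is not made up. A row lasts 1/8 s, in which the tool goes at most 62.5 mm and 10.7 degrees, less where a joint would pass 70% of its speed; a pose out of reach is approached as far as the arm can. A call is refused whole if a number of a shift passes 1 or a number of a turn 1, either way. A call with a gripper value outside its range is refused whole. The fingers move at their own pace and stop on an object; the grip force is fixed at half the most. Time passes only in rows, so rows that do not move let the fingers close. It gives the time, the measured TCP pose, the force and the opening at its end, in the units of the state.
- robot.read_state(): the state, without advancing time (a new reading comes with each control period).
- optics.capture(name): name is "scene" or "side" or "wrist"; returns a dict with "frame" (384x512x3 uint8, blue, green, red), "mtx" (3x3 intrinsics, pixels), "R" (3x3) and "t" (3): a world point X has camera coordinates R X + t; the wrist camera has in their place "T_tool_cam" (4x4, takes a point from camera to tool coordinates, whose origin is the TCP and whose axes are the tool frame's). Camera axes: x right, y down, z forward; pixel columns grow to the right and rows downward; lengths in m; the calibration is good to about 2 mm. A picture is of the moment at which its call begins: read the wrist's pose just before it. There is no depth.
- robot.job_done(): hands the job in, once; it reports no verdict.
The state is a dict: "time": time; "joints": joint angles; "qd": joint speeds; "joint_efforts": joint torques, N m; "tcp_pos": TCP position; "eef_rot": TCP orientation; "ft_force": force on the tool from outside, world axes, zero at the start; "torque": the same for the moment, N m; "finger_gap": finger opening in m.
Only numpy, scipy, OpenCV 4.12 (cv2) and the standard library are available. Lean on these libraries where they do the work, as an engineer would, in place of code of your own. Each camera call takes 0.05 s, during which the arm holds its last target.

## Working session

There is one attempt and no reset: what is moved stays moved. The work goes in short steps, Python scripts to look and compute and a tool call to move; the robot and the scene stay as the last step left them, time stands still between calls to the robot, and variables do not carry over. Pictures are saved under pics/ and viewed, and the job is handed in when it is done.

Besides the shell and the picture viewer there is one more tool, called after "Emit:" as name(argument=value, ...) on one line, values as JSON. move_arm: Moves the arm, as the interface text tells. Its arguments: {"type":"object","properties":{"steps":{"type":"array","items":{"type":"array"}}},"required":["steps"]}

```bash
ls; mkdir -p pics
python3 - <<'E'
from cell import robot, optics
import cv2,numpy as np,pickle
s=robot.read_state();print(s)
d={}
for n in ["scene","side","wrist"]:
    c=optics.capture(n);d[n]=c;cv2.imwrite(f"pics/{n}0.png",c["frame"])
    print(n,{k:np.round(v,3).tolist() for k,v in c.items() if k!="frame"})
pickle.dump((s,d),open("c0.pkl","wb"))
E
```

```text
pics
{'time': 0.0, 'joints': array([-2.15332119e-01,  3.81218032e-01,  1.29823604e+00,  1.76530828e-05,
        1.46360270e+00, -2.15348955e-01]), 'qd': array([ 5.89614963e-04,  7.12591598e-04,  7.57779765e-04, -1.33706288e-03,
        4.14131907e-04, -5.53874181e-05]), 'joint_efforts': array([-1.00240642e-03, -4.48466885e+01, -2.31285810e+01, -2.87182611e-04,
        4.73836102e-03,  1.77242771e-05]), 'tcp_pos': array([5.49718552e-01, 4.61845026e-05, 2.30708284e-01]), 'eef_rot': array([1.11392047e-04, 7.07610954e-01, 1.21951934e-04, 7.06602229e-01]), 'ft_force': array([-0.05883062,  0.14521691, -0.27820157]), 'torque': array([-0.04846148,  0.02431787,  0.03201105]), 'finger_gap': 0.08547399510999956}
scene {'mtx': [[398.901, 0.0, 255.375], [0.0, 398.901, 194.683], [0.0, 0.0, 1.0]], 'R': [[0.787, -0.616, 0.021], [-0.436, -0.581, -0.687], [0.436, 0.532, -0.726]], 't': [-0.411, 0.259, 0.669]}
side {'mtx': [[377.115, 0.0, 252.585], [0.0, 377.115, 189.178], [0.0, 0.0, 1.0]], 'R': [[0.999, 0.038, -0.015], [0.0, -0.38, -0.925], [-0.041, 0.924, -0.379]], 't': [-0.491, 0.062, 0.895]}
wrist {'mtx': [[332.683, 0.0, 253.655], [0.0, 332.683, 192.961], [0.0, 0.0, 1.0]], 'T_tool_cam': [[0.0, -0.312, 0.95, -0.142], [-0.0, -0.95, -0.312, 0.08], [1.0, -0.0, -0.0, -0.001], [0.0, 0.0, 0.0, 1.0]]}
```

View pics/scene0.png

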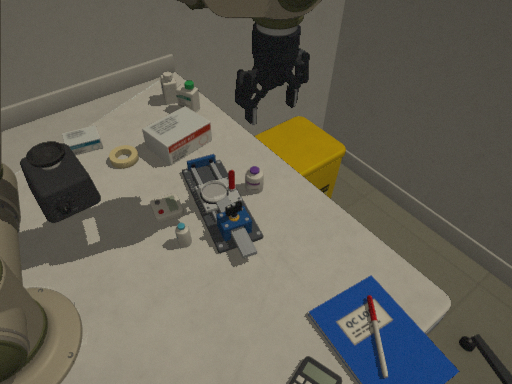

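View pics/side0.png

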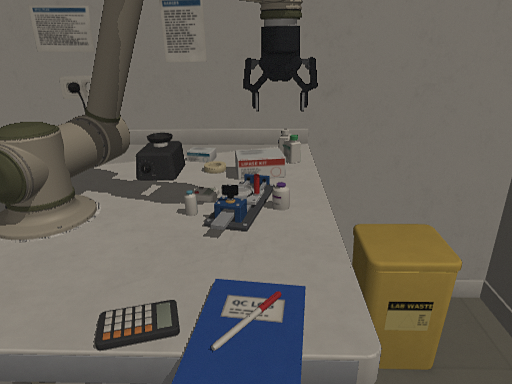

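View pics/wrist0.png

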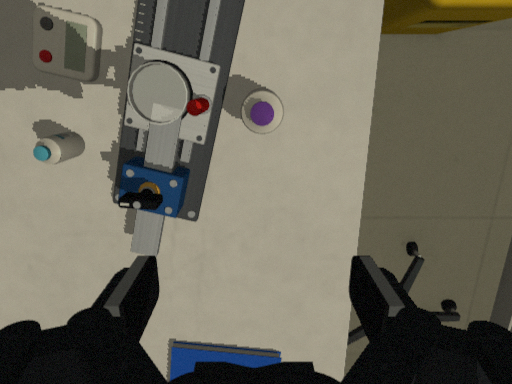

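The scene view shows the blue gib with its black bar at about (233,210), the red post at (231,180), the bottle at (254,180), the dropper at (183,234) and the timer at (167,208). In the wrist view the bar is at about (140,200), the post at (200,105) and the purple cap at (262,112). I'll zoom in and measure.

```bash
cat > h.py <<'E'
import numpy as np,cv2,pickle
from scipy.spatial.transform import Rotation as Ro
def cam(c,s=None):
    if "R" in c: R=np.array(c["R"]);t=np.array(c["t"]);return c["mtx"],R.T,-R.T@t
    T=np.array(c["T_tool_cam"]);Rt=Ro.from_quat(s["eef_rot"]).as_matrix()
    return c["mtx"],Rt@T[:3,:3],Rt@T[:3,3]+s["tcp_pos"]
def ray(c,uv,s=None):
    K,Rw,o=cam(c,s);d=Rw@np.linalg.inv(K)@np.array([uv[0],uv[1],1.]);return o,d
def onz(c,uv,z,s=None):
    o,d=ray(c,uv,s);return o+d*(z-o[2])/d[2]
def proj(c,X,s=None):
    K,Rw,o=cam(c,s);p=K@(Rw.T@(np.array(X)-o));return p[:2]/p[2]
E
python3 - <<'E'
from h import *
s,d=pickle.load(open("c0.pkl","rb"))
f=d["wrist"]["frame"]
cv2.imwrite("pics/w0crop.png",cv2.resize(f[30:260,20:290],None,fx=2.6,fy=2.6,interpolation=cv2.INTER_CUBIC))
f=d["scene"]["frame"]
cv2.imwrite("pics/s0crop.png",cv2.resize(f[145:260,150:280],None,fx=5,fy=5,interpolation=cv2.INTER_CUBIC))
E
```

```text
(no output)
```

View pics/w0crop.png

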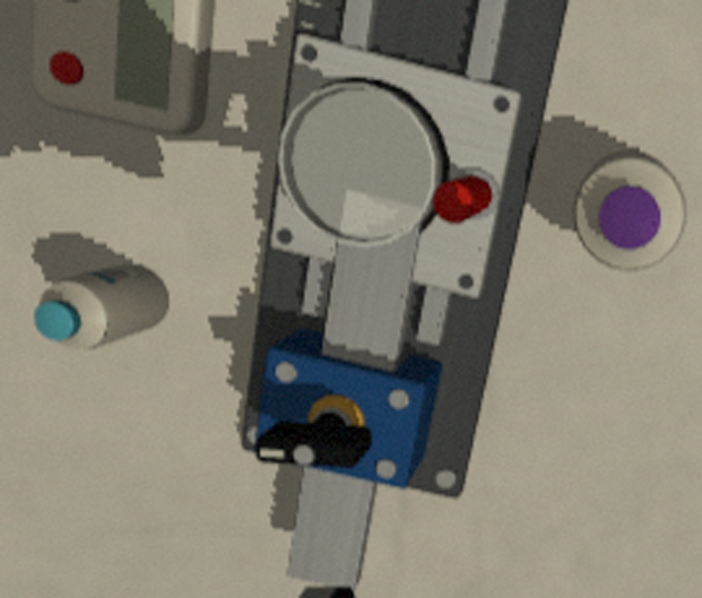

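View pics/s0crop.png

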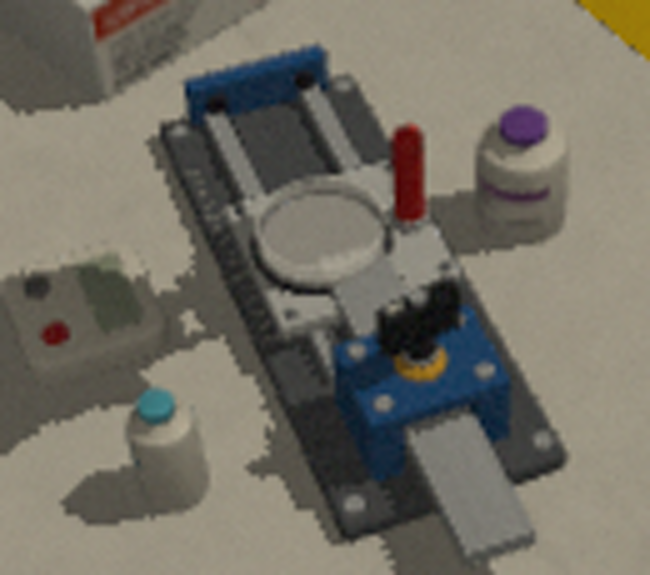

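Run:
```python
from h import *
s,d=pickle.load(open("c0.pkl","rb"))
w=d["wrist"]
P=lambda x,y:(x/2.6-.3+20,y/2.6-.3+30)
for n,p,z in [("dot",(303,455),.089),("barL",(257,452),.089),("dash",(271,454),.089),("screwUL",(286,372),.05),("gUR",(398,399),.05),("gLR",(386,468),.05),
  ("baseLL",(243,448),.012),("baseLR",(460,496),.012),("baseR_up",(566,0),.012),("baseLup",(296,30),.012),
  ("plateUL",(300,36),.03),("plateUR",(519,94),.03),("plateLR",(475,296),.03),("posttop",(450,204),.082),("postbase",(472,190),.03),("cap",(630,217),.062),("drop",(57,320),.058)]:
    print(n,np.round(onz(w,P(*p),z,s),4))
sc=d["scene"];Q=lambda x,y:(x/5-.4+150,y/5-.4+145)
for n,p,z in [("posttop",(409,132),.082),("cap",(524,120),.062),("drop",(157,402),.058),("stopUL",(187,85),.036),("stopUR",(325,48),.036),("baseLL",(345,537),.012),("baseLR",(565,458),.012),("dropfoot",(180,500),0),("bottlefoot",(522,225),0)]:
    print("sc",n,np.round(onz(sc,Q(*p),z),4))
sd=d["side"]
f=sd["frame"];cv2.imwrite("pics/sd0crop.png",cv2.resize(f[165:240,170:300],None,fx=6,fy=6,interpolation=cv2.INTER_CUBIC))
```

```text
dot [ 0.442  -0.0241  0.089 ]
barL [ 0.4261 -0.023   0.089 ]
dash [ 0.4309 -0.0237  0.089 ]
screwUL [ 0.4245 -0.0044  0.05  ]
gUR [ 0.4669 -0.0152  0.05  ]
gLR [ 0.4599 -0.044   0.05  ]
baseLL [ 0.3867 -0.0491  0.012 ]
baseLR [ 0.4818 -0.0721  0.012 ]
baseR_up [0.5328 0.131  0.012 ]
baseLup [0.4293 0.1207 0.012 ]
plateUL [0.4366 0.1167 0.03  ]
plateUR [0.5157 0.0969 0.03  ]
plateLR [0.4957 0.0216 0.03  ]
posttop [0.4971 0.0607 0.082 ]
postbase [0.4965 0.0625 0.03  ]
cap [0.5565 0.055  0.062 ]
drop [0.3453 0.0175 0.058 ]
sc posttop [0.5008 0.0601 0.082 ]
sc cap [0.5588 0.0532 0.062 ]
sc drop [0.3455 0.0145 0.058 ]
sc stopUL [0.4633 0.1899 0.036 ]
sc stopUR [0.5306 0.1731 0.036 ]
sc baseLL [ 0.3846 -0.0552  0.012 ]
sc baseLR [ 0.4797 -0.0774  0.012 ]
sc dropfoot [0.3453 0.0085 0.    ]
sc bottlefoot [0.5556 0.0487 0.    ]
```

View pics/sd0crop.png

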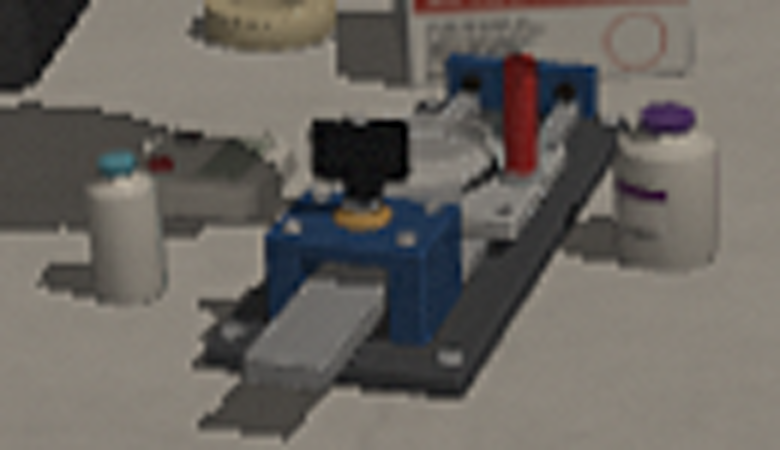

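The stage yaw is about -13.7° from two edges that agree. The screw is at about (0.442, -0.024), which matches the centre of the gib corner screws. The post is at about (0.498, 0.061) and the bar lies nearly along world x. I'll move above the screw with the jaw across the bar.

Emit:
move_arm(steps=[[[0.5,-0.25,-1],[0,0,0],0],[[0.5,-0.25,-1],[-1,0,0],0],[[0.5,-0.25,-1],[-1,0,0],0],[[0.5,-0.2,-1],[-1,0,0],0],[[0.5,0,-0.3],[-1,0,0],0],[[0.3,0,0],[-1,0,0],0],[[0,0,0],[-1,0,0],0],[[0,0,0],[-1,0,0],0],[[0,0,0],[-1,0,0],0],[[0,0,0],[-1,0,0],0],[[0,0,0],[-1,0,0],0],[[0,0,0],[-0.8,0,0],0]])

```text
time: 1.65
tcp_pos: [0.4465, -0.0369, 0.1612]
eef_rot: [-0.485, 0.515, 0.485, 0.514]
ft_force: [0.4, 0.0, -0.5]
finger_gap: 0.0853
```

Run:
```python
from h import *
from cell import robot,optics
s=robot.read_state();c=optics.capture("wrist");pickle.dump((s,c),open("c1.pkl","wb"))
print(s["tcp_pos"],s["joints"],s["torque"],Ro.from_quat(s["eef_rot"]).as_matrix().round(3))
cv2.imwrite("pics/w1.png",cv2.resize(c["frame"],None,fx=1.5,fy=1.5,interpolation=cv2.INTER_CUBIC))
print(proj(c,[.442,-.024,.089],s))
```

```text
[ 0.44649495 -0.0368842   0.16119488] [-3.47795478e-01  2.76623493e-01  1.68224831e+00  5.55709393e-06
  1.18307926e+00 -1.85972433e+00] [ 0.0114444  -0.01592554  0.01842631] [[-0.    -0.998  0.059]
 [ 0.     0.059  0.998]
 [-1.     0.     0.   ]]
[271.63698117 199.88476864]
```

View pics/w1.png

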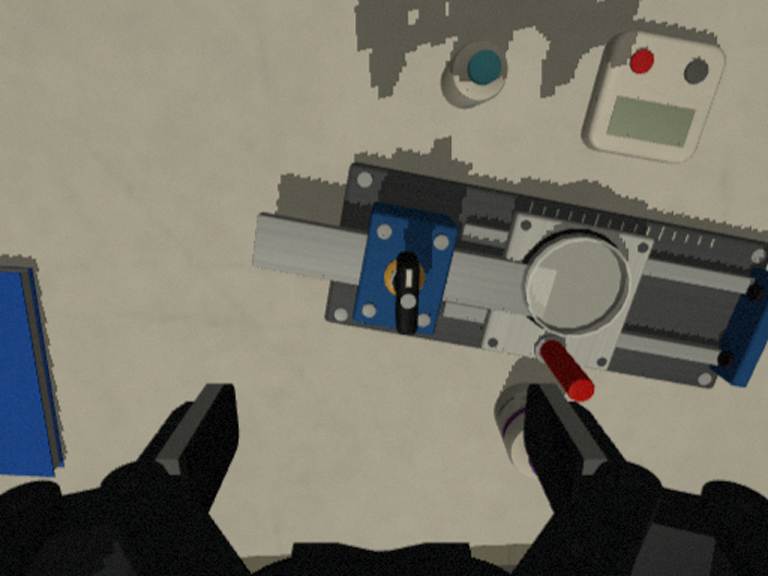

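The bar's dot is at (272,200), as predicted, and the bar is vertical in the image, parallel to tool y. I'll centre over it and descend.

Emit:
move_arm(steps=[[[0,0.2,0.5],[0,0,0],0],[[0,0,0],[0,0,0],0],[[0.8,0,0],[0,0,0],0],[[0.8,0,0],[0,0,0],0],[[0.8,0,0],[0,0,0],0],[[0.8,0,0],[0,0,0],0],[[0.7,0,0],[0,0,0],0],[[0,0,0],[0,0,0],0],[[0,0,0],[0,0,0],0]])

```text
time: 2.82
tcp_pos: [0.4427, -0.0242, 0.0644]
eef_rot: [-0.484, 0.515, 0.484, 0.516]
ft_force: [-0.0, 0.4, 0.0]
finger_gap: 0.0851
```

Run:
```python
from h import *
from cell import robot,optics
s=robot.read_state();c=optics.capture("wrist");e=optics.capture("side")
print(s["tcp_pos"],s["joints"],s["torque"],s["ft_force"])
cv2.imwrite("pics/w2.png",cv2.resize(c["frame"],None,fx=1.5,fy=1.5,interpolation=cv2.INTER_CUBIC))
cv2.imwrite("pics/sd2.png",cv2.resize(e["frame"][130:240,170:300],None,fx=5,fy=5,interpolation=cv2.INTER_CUBIC))
```

```text
[ 0.44273539 -0.02416978  0.06440803] [-3.22753393e-01  4.16684943e-01  1.82772229e+00  2.27171975e-05
  8.96267180e-01 -1.83036466e+00] [ 0.02819145 -0.00631751 -0.04473368] [-0.02454964  0.40399396  0.01386008]
```

View pics/w2.png

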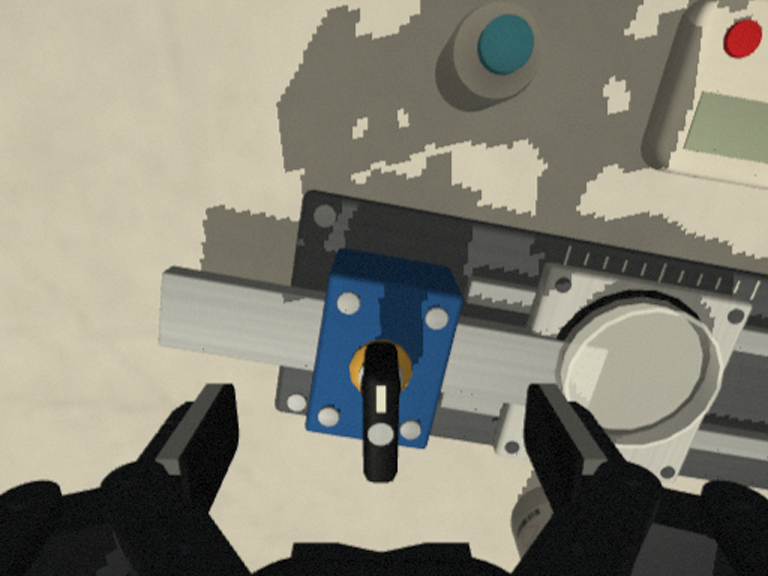

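View pics/sd2.png

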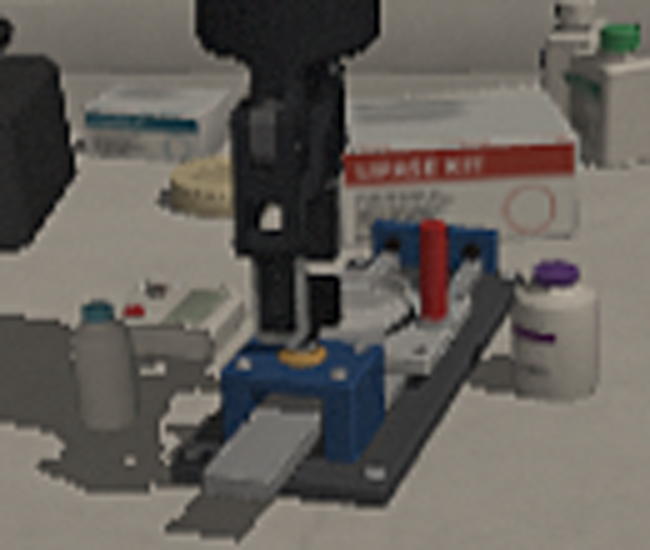

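The dot at (380,434) and the bar edges are centred between the pads and aligned. Next I close the fingers.

Emit:
move_arm(steps=[[[0,0,0],[0,0,0],0.5],[[0,0,0],[0,0,0],1],[[0,0,0],[0,0,0],1],[[0,0,0],[0,0,0],1],[[0,0,0],[0,0,0],1],[[0,0,0],[0,0,0],1]])

```text
time: 3.68
tcp_pos: [0.4424, -0.0242, 0.0639]
eef_rot: [-0.484, 0.515, 0.484, 0.515]
ft_force: [-0.9, -1.7, 3.5]
finger_gap: 0.0088
```

```bash
cat > st.py <<'E'
from h import *
from cell import robot,optics
s=robot.read_state();R=Ro.from_quat(s["eef_rot"]).as_matrix()
print("t",s["time"],"tcp",s["tcp_pos"].round(4),"jawdeg",np.degrees(np.arctan2(R[1,2],R[0,2])).round(2),"tilt",R[2].round(3),"F",s["ft_force"].round(2),"M",s["torque"].round(3),"gap",round(s["finger_gap"],4),"q6",s["joints"][5].round(3), "e6",s["joint_efforts"][[0,5]].round(3))
E
python3 st.py; python3 st.py
```

```text
t 3.675 tcp [ 0.4424 -0.0242  0.0639] jawdeg 86.4 tilt [-1. -0. -0.] F [-0.92 -1.74  3.53] M [-0.195  0.161  0.039] gap 0.0088 q6 -1.831 e6 [ 0.55  -0.006]
t 3.675 tcp [ 0.4424 -0.0242  0.0639] jawdeg 86.4 tilt [-1. -0. -0.] F [-0.92 -1.74  3.53] M [-0.195  0.161  0.039] gap 0.0088 q6 -1.831 e6 [ 0.55  -0.006]
```

Gripped (gap 8.8 mm against the 10 mm bar). Joint 6's effort is a clean feel signal. I'll turn in a little and check it.

Emit:
move_arm(steps=[[[0,0,0],[0.5,0,0],1],[[0,0,0],[0.5,0,0],1],[[0,0,0],[0.5,0,0],1],[[0,0,0],[0.5,0,0],1],[[0,0,0],[0.5,0,0],1]])

```text
time: 4.3
tcp_pos: [0.4424, -0.0241, 0.0639]
eef_rot: [-0.387, 0.592, 0.386, 0.592]
ft_force: [-1.3, -0.1, 3.2]
finger_gap: 0.0089
```

```bash
python3 st.py
```

```text
t 4.3 tcp [ 0.4424 -0.0241  0.0639] jawdeg 66.27 tilt [-1. -0.  0.] F [-1.34 -0.15  3.22] M [0.009 0.094 0.045] gap 0.0089 q6 -1.48 e6 [-0.032 -0.71 ]
```

Emit:
move_arm(steps=[[[0,0,0],[0,0,0],1],[[0,0,0],[0,0,0],1]])

```text
time: 4.55
tcp_pos: [0.4425, -0.0241, 0.0639]
eef_rot: [-0.388, 0.591, 0.388, 0.592]
ft_force: [-0.9, 0.4, 3.9]
finger_gap: 0.0093
```

```bash
python3 st.py
```

```text
t 4.55 tcp [ 0.4425 -0.0241  0.0639] jawdeg 66.47 tilt [-1. -0.  0.] F [-0.93  0.44  3.88] M [ 0.045  0.113 -0.046] gap 0.0093 q6 -1.483 e6 [-0.112  0.021]
```

Emit:
move_arm(steps=[[[0,0,0],[0.5,0,0],1],[[0,0,0],[0.5,0,0],1],[[0,0,0],[0.5,0,0],1],[[0,0,0],[0.5,0,0],1],[[0,0,0],[0.5,0,0],1]])

```text
time: 5.18
tcp_pos: [0.4425, -0.024, 0.0639]
eef_rot: [-0.278, 0.65, 0.278, 0.65]
ft_force: [0.5, 1.7, 4.0]
finger_gap: 0.0089
```

```bash
python3 st.py
```

```text
t 5.175 tcp [ 0.4425 -0.024   0.0639] jawdeg 46.33 tilt [-1.    -0.     0.001] F [0.54 1.73 3.97] M [0.268 0.03  0.061] gap 0.0089 q6 -1.132 e6 [-0.646 -0.71 ]
```

Emit:
move_arm(steps=[[[0,0,0],[0,0,0],1],[[0,0,0],[0,0,0],1]])

```text
time: 5.42
tcp_pos: [0.4425, -0.024, 0.0639]
eef_rot: [-0.279, 0.65, 0.279, 0.65]
ft_force: [-1.5, 2.6, 5.3]
finger_gap: 0.0089
```

```bash
python3 st.py
```

```text
t 5.425 tcp [ 0.4425 -0.024   0.0639] jawdeg 46.49 tilt [-1. -0.  0.] F [-1.46  2.64  5.33] M [ 0.43  -0.048 -0.005] gap 0.0089 q6 -1.134 e6 [-1.034  0.015]
```

Emit:
move_arm(steps=[[[0,0,0],[0.5,0,0],1],[[0,0,0],[0.5,0,0],1],[[0,0,0],[0.5,0,0],1],[[0,0,0],[0.5,0,0],1],[[0,0,0],[0,0,0],1],[[0,0,0],[0,0,0],1]])

```text
time: 6.18
tcp_pos: [0.4426, -0.024, 0.0639]
eef_rot: [-0.186, 0.682, 0.186, 0.682]
ft_force: [1.1, 4.8, 4.7]
finger_gap: 0.009
```

```bash
cat >> st.py <<'E'
c=optics.capture("wrist");cv2.imwrite("pics/w3.png",cv2.resize(c["frame"],None,fx=1.5,fy=1.5,interpolation=cv2.INTER_CUBIC))
E
python3 st.py; sed -i '$d' st.py
```

```text
t 6.175 tcp [ 0.4426 -0.024   0.0639] jawdeg 30.52 tilt [-1.    -0.     0.001] F [1.15 4.82 4.69] M [ 0.688 -0.219 -0.005] gap 0.009 q6 -0.856 e6 [-1.764  0.014]
```

View pics/w3.png

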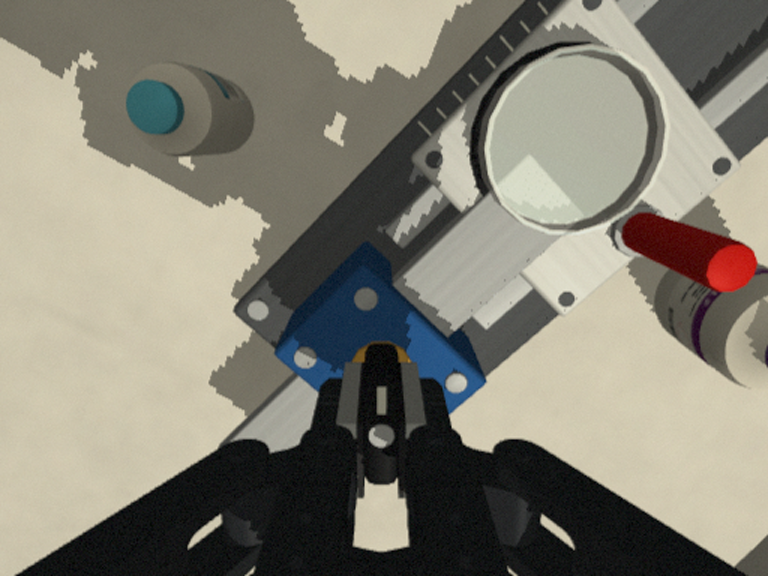

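Emit:
move_arm(steps=[[[0,0,0],[0.5,0,0],1],[[0,0,0],[0,0,0],1],[[0,0,0],[0,0,0],1]])

```text
time: 6.6
tcp_pos: [0.4426, -0.024, 0.0639]
eef_rot: [-0.162, 0.688, 0.162, 0.688]
ft_force: [1.5, 3.7, 4.9]
finger_gap: 0.0088
```

```bash
python3 st.py
```

```text
t 6.6 tcp [ 0.4426 -0.024   0.0639] jawdeg 26.55 tilt [-1.     0.     0.001] F [1.5  3.71 4.91] M [ 0.755 -0.289  0.   ] gap 0.0088 q6 -0.786 e6 [-1.912  0.022]
```

The bar is turning with the pads, and effort is still drag only. I'll continue in 4° steps.

Emit:
move_arm(steps=[[[0,0,0],[0.5,0,0],1],[[0,0,0],[0,0,0],1],[[0,0,0],[0,0,0],1]])

```text
time: 6.98
tcp_pos: [0.4427, -0.024, 0.0639]
eef_rot: [-0.138, 0.693, 0.138, 0.694]
ft_force: [1.7, 4.7, 4.8]
finger_gap: 0.0084
```

```bash
python3 st.py
```

```text
t 6.975 tcp [ 0.4427 -0.024   0.0639] jawdeg 22.58 tilt [-1.    -0.     0.001] F [1.69 4.72 4.84] M [ 0.845 -0.333  0.014] gap 0.0084 q6 -0.717 e6 [-2.101  0.022]
```

Emit:
move_arm(steps=[[[0,0,0],[0.5,0,0],1],[[0,0,0],[0,0,0],1],[[0,0,0],[0,0,0],1]])

```text
time: 7.35
tcp_pos: [0.4427, -0.0239, 0.0639]
eef_rot: [-0.114, 0.698, 0.114, 0.698]
ft_force: [2.0, 4.3, 4.8]
finger_gap: 0.0089
```

```bash
python3 st.py
```

```text
t 7.35 tcp [ 0.4427 -0.0239  0.0639] jawdeg 18.58 tilt [-1.     0.     0.001] F [1.98 4.26 4.81] M [ 0.835 -0.391 -0.005] gap 0.0089 q6 -0.647 e6 [-2.153  0.022]
```

Emit:
move_arm(steps=[[[0,0,0],[0.5,0,0],1],[[0,0,0],[0,0,0],1],[[0,0,0],[0,0,0],1]])

```text
time: 7.72
tcp_pos: [0.4427, -0.024, 0.0639]
eef_rot: [-0.09, 0.701, 0.09, 0.702]
ft_force: [2.4, 4.8, 5.1]
finger_gap: 0.0089
```

```bash
python3 st.py
```

```text
t 7.725 tcp [ 0.4427 -0.024   0.0639] jawdeg 14.57 tilt [-1.     0.     0.001] F [2.38 4.76 5.12] M [ 0.811 -0.356  0.034] gap 0.0089 q6 -0.577 e6 [-2.198  0.022]
```

Emit:
move_arm(steps=[[[0,0,0],[0.4,0,0],1],[[0,0,0],[0.4,0,0],1],[[0,0,0],[0,0,0],1],[[0,0,0],[0,0,0],1]])

```text
time: 8.22
tcp_pos: [0.4428, -0.024, 0.0639]
eef_rot: [-0.05, 0.705, 0.05, 0.706]
ft_force: [3.6, 5.5, 4.7]
finger_gap: 0.0089
```

```bash
python3 st.py
```

```text
t 8.225 tcp [ 0.4428 -0.024   0.0639] jawdeg 8.17 tilt [-1.     0.     0.001] F [3.59 5.49 4.73] M [ 0.858 -0.413  0.063] gap 0.0089 q6 -0.466 e6 [-2.262  0.023]
```

Emit:
move_arm(steps=[[[0,0,0],[0.4,0,0],1],[[0,0,0],[0.4,0,0],1],[[0,0,0],[0,0,0],1],[[0,0,0],[0,0,0],1]])

```text
time: 8.72
tcp_pos: [0.4428, -0.0239, 0.0639]
eef_rot: [-0.011, 0.707, 0.011, 0.707]
ft_force: [3.0, 4.7, 4.8]
finger_gap: 0.0089
```

```bash
python3 st.py
```

```text
t 8.725 tcp [ 0.4428 -0.0239  0.0639] jawdeg 1.78 tilt [-1.     0.     0.001] F [3.02 4.67 4.81] M [ 0.868 -0.422 -0.021] gap 0.0089 q6 -0.354 e6 [-2.305  0.023]
```

Emit:
move_arm(steps=[[[0,0,0],[0.4,0,0],1],[[0,0,0],[0.4,0,0],1],[[0,0,0],[0,0,0],1],[[0,0,0],[0,0,0],1]])

```text
time: 9.22
tcp_pos: [0.4429, -0.024, 0.0639]
eef_rot: [0.029, 0.706, -0.028, 0.707]
ft_force: [2.1, 5.1, 3.4]
finger_gap: 0.009
```

```bash
python3 st.py
```

```text
t 9.225 tcp [ 0.4429 -0.024   0.0639] jawdeg -4.63 tilt [-1.     0.     0.001] F [2.09 5.07 3.42] M [ 0.863 -0.471  0.006] gap 0.009 q6 -0.242 e6 [-2.333  0.023]
```

Emit:
move_arm(steps=[[[0,0,0],[0.4,0,0],1],[[0,0,0],[0.4,0,0],1],[[0,0,0],[0,0,0],1],[[0,0,0],[0,0,0],1]])

```text
time: 9.72
tcp_pos: [0.4429, -0.024, 0.0639]
eef_rot: [0.068, 0.703, -0.068, 0.704]
ft_force: [3.0, 5.5, 4.3]
finger_gap: 0.0089
```

```bash
python3 st.py
```

```text
t 9.725 tcp [ 0.4429 -0.024   0.0639] jawdeg -11.03 tilt [-1.     0.001  0.001] F [3.04 5.45 4.27] M [ 0.924 -0.535  0.03 ] gap 0.0089 q6 -0.131 e6 [-2.347  0.023]
```

Emit:
move_arm(steps=[[[0,0,0],[0.4,0,0],1],[[0,0,0],[0.4,0,0],1],[[0,0,0],[0,0,0],1],[[0,0,0],[0,0,0],1]])

```text
time: 10.22
tcp_pos: [0.443, -0.024, 0.0639]
eef_rot: [0.107, 0.698, -0.107, 0.699]
ft_force: [2.9, 6.4, 4.9]
finger_gap: 0.009
```

```bash
python3 st.py
```

```text
t 10.225 tcp [ 0.443  -0.024   0.0639] jawdeg -17.42 tilt [-1.     0.001  0.001] F [2.91 6.4  4.92] M [ 0.906 -0.518  0.11 ] gap 0.009 q6 -0.019 e6 [-2.411  0.083]
```

Effort has risen by 0.06, so first touch was near jaw angle -14°. I'll go a little further to get clearly snug.

Emit:
move_arm(steps=[[[0,0,0],[0.3,0,0],1],[[0,0,0],[0.3,0,0],1],[[0,0,0],[0,0,0],1],[[0,0,0],[0,0,0],1],[[0,0,0],[0,0,0],1]])

```text
time: 10.85
tcp_pos: [0.443, -0.024, 0.0639]
eef_rot: [0.136, 0.693, -0.136, 0.694]
ft_force: [4.7, 5.3, 3.9]
finger_gap: 0.0091
```

```bash
python3 st.py
```

```text
t 10.85 tcp [ 0.443  -0.024   0.0639] jawdeg -22.21 tilt [-1.     0.001  0.001] F [4.67 5.34 3.87] M [ 0.896 -0.584  0.152] gap 0.0091 q6 0.065 e6 [-2.486  0.158]
```

Snug at 0.135 N m over drag, and measured Mz of 0.15 agrees. Touch was at about -14.1°. I'll back off to about 72°, which is 86° from touch.

Emit:
move_arm(steps=[[[0,0,0],[-0.98,0,0],1],[[0,0,0],[-0.98,0,0],1],[[0,0,0],[-0.98,0,0],1],[[0,0,0],[-0.98,0,0],1],[[0,0,0],[-0.98,0,0],1],[[0,0,0],[-0.98,0,0],1],[[0,0,0],[-0.98,0,0],1],[[0,0,0],[-0.98,0,0],1],[[0,0,0],[-0.98,0,0],1],[[0,0,0],[-0.98,0,0],1],[[0,0,0],[-0.98,0,0],1],[[0,0,0],[-0.98,0,0],1]])

```text
time: 12.35
tcp_pos: [0.4424, -0.0242, 0.0639]
eef_rot: [-0.416, 0.572, 0.416, 0.572]
ft_force: [0.3, 2.1, 6.3]
finger_gap: 0.0091
```

Emit:
move_arm(steps=[[[0,0,0],[0,0,0],1],[[0,0,0],[0,0,0],1],[[0,0,0],[0,0,0],1],[[0,0,0],[0,0,0],1]])

```text
time: 12.85
tcp_pos: [0.4424, -0.0242, 0.0639]
eef_rot: [-0.415, 0.573, 0.415, 0.573]
ft_force: [-0.2, 2.4, 4.9]
finger_gap: 0.0089
```

```bash
python3 st.py
```

```text
t 12.85 tcp [ 0.4424 -0.0242  0.0639] jawdeg 71.87 tilt [-1. -0. -0.] F [-0.2   2.35  4.9 ] M [ 0.461 -0.059 -0.017] gap 0.0089 q6 -1.577 e6 [-1.054 -0.   ]
```

Emit:
move_arm(steps=[[[0,0,0],[0,0,0],0.7],[[0,0,0],[0,0,0],0.4],[[0,0,0],[0,0,0],0.4],[[0,0,0],[0,0,0],0.4],[[-0.5,0,0],[0,0,0],0.4],[[-1,0,0],[0,0,0],0.4],[[-1,0,0],[0,0,0],0.4],[[-1,0,0],[0,0,0],0.4],[[-0.5,0,0],[0,0,0],0.4],[[0,0,0],[0,0,0],0.4]])

```text
time: 14.1
tcp_pos: [0.4426, -0.0242, 0.1644]
eef_rot: [-0.415, 0.573, 0.414, 0.574]
ft_force: [-0.2, -0.1, -0.1]
finger_gap: 0.0514
```

```bash
python3 st.py
python3 - <<'E'
from h import *
from cell import robot,optics
s=robot.read_state();c=optics.capture("wrist");pickle.dump((s,c),open("c4.pkl","wb"))
cv2.imwrite("pics/w4.png",cv2.resize(c["frame"],None,fx=1.5,fy=1.5,interpolation=cv2.INTER_CUBIC))
E
```

```text
t 14.1 tcp [ 0.4426 -0.0242  0.1644] jawdeg 71.68 tilt [-1.    -0.002 -0.   ] F [-0.2  -0.14 -0.13] M [ 0.012  0.011 -0.014] gap 0.0514 q6 -1.574 e6 [ 0.07  -0.001]
```

View pics/w4.png

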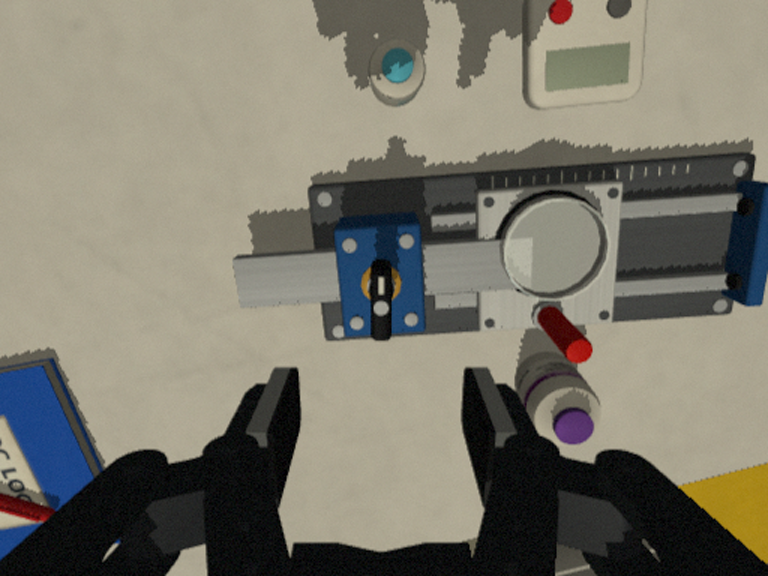

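The bar stayed where it was released, aligned with the tool (vertical at x≈381). The post top is at about (578,349) and the dropper and bottle are untouched. Now I'll find the shift to the post.

Run:
```python
from h import *
s,c=pickle.load(open("c4.pkl","rb"))
p=onz(c,(579/1.5,350/1.5),.082,s);print(p, onz(c,(542/1.5,313/1.5),.03,s))
print("stop corners",onz(c,(735/1.5,185/1.5),.036,s))
R=Ro.from_quat(s["eef_rot"]).as_matrix()
g=np.array([.4985,.0605,.056]);print((R.T@(g-s["tcp_pos"])/.025).round(2), (R.T@(p-s["tcp_pos"])/.025).round(2))
a=np.radians(76.2);print("push in tool(after turn) z: ok")
```

```text
[0.49685633 0.06124169 0.082     ] [0.49647221 0.05895745 0.03      ]
stop corners [0.45427194 0.17152139 0.036     ]
[ 4.34 -1.05  3.92] [ 3.3  -0.98  3.93]
push in tool(after turn) z: ok
```

Emit:
move_arm(steps=[[[0,-0.26,0.98],[0,0,0],0.3],[[0,-0.26,0.98],[0,0,0],0.3],[[0,-0.25,0.98],[0,0,0],0.3],[[0,-0.25,0.98],[0,0,0],0.3],[[0,0,0],[-0.57,0,0],0.3],[[0,0,0],[0,0,0],0.3],[[1,0,0],[0,0,0],0.3],[[1,0,0],[0,0,0],0.3],[[0.5,0,0],[0,0,0],0.3],[[0,0,0],[0,0,0],0.3]])

```text
time: 15.4
tcp_pos: [0.4971, 0.0608, 0.1008]
eef_rot: [-0.436, 0.557, 0.437, 0.556]
ft_force: [-0.3, -0.1, -0.0]
finger_gap: 0.0596
```

```bash
python3 st.py
python3 - <<'E'
from h import *
from cell import robot,optics
c=optics.capture("wrist")
cv2.imwrite("pics/w5.png",cv2.resize(c["frame"],None,fx=1.5,fy=1.5,interpolation=cv2.INTER_CUBIC))
E
```

```text
t 15.4 tcp [0.4971 0.0608 0.1008] jawdeg 76.18 tilt [-1.     0.002 -0.   ] F [-0.28 -0.06 -0.01] M [-0.028 -0.012 -0.032] gap 0.0596 q6 -1.445 e6 [-0.07   0.012]
```

View pics/w5.png

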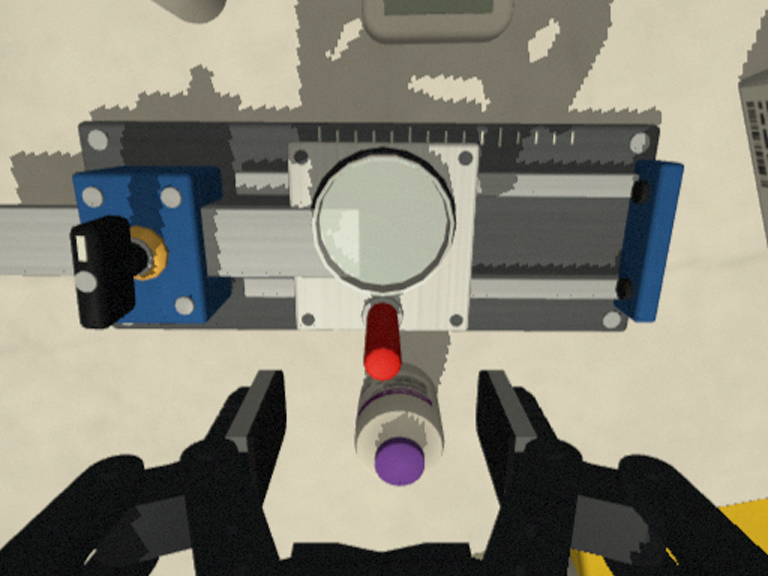

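The post top at (382,363) is centred between the jaws, and the rails run parallel to the jaw axis. I'll descend and grip.

Emit:
move_arm(steps=[[[0.8,0,0],[0,0,0],0.3],[[0.9,0,0],[0,0,0],0.3],[[0,0,0],[0,0,0],0.5],[[0,0,0],[0,0,0],1],[[0,0,0],[0,0,0],1],[[0,0,0],[0,0,0],1],[[0,0,0],[0,0,0],1],[[0,0,0],[0,0,0],1]])

```text
time: 16.45
tcp_pos: [0.4981, 0.0608, 0.0601]
eef_rot: [-0.437, 0.556, 0.436, 0.557]
ft_force: [-0.9, -0.2, 5.4]
finger_gap: 0.0116
```

```bash
python3 st.py
```

```text
t 16.45 tcp [0.4981 0.0608 0.0601] jawdeg 76.24 tilt [-1.    -0.002  0.   ] F [-0.93 -0.2   5.38] M [ 0.01   0.16  -0.013] gap 0.0116 q6 -1.445 e6 [-0.049 -0.016]
```

Emit:
move_arm(steps=[[[0,0,0.2],[0,0,0],1],[[0,0,0.4],[0,0,0],1],[[0,0,0.4],[0,0,0],1],[[0,0,0.4],[0,0,0],1],[[0,0,0.2],[0,0,0],1],[[0,0,0],[0,0,0],1]])

```text
time: 17.2
tcp_pos: [0.508, 0.1001, 0.0602]
eef_rot: [-0.437, 0.555, 0.436, 0.557]
ft_force: [1.2, 2.0, 4.8]
finger_gap: 0.0114
```

```bash
python3 st.py
python3 - <<'E'
from h import *
from cell import robot,optics
c=optics.capture("wrist")
cv2.imwrite("pics/w6.png",cv2.resize(c["frame"],None,fx=1.5,fy=1.5,interpolation=cv2.INTER_CUBIC))
E
```

```text
t 17.2 tcp [0.508  0.1001 0.0602] jawdeg 76.26 tilt [-1.    -0.003  0.001] F [1.23 2.04 4.81] M [ 0.266 -0.076 -0.024] gap 0.0114 q6 -1.366 e6 [-0.776  0.044]
```

View pics/w6.png

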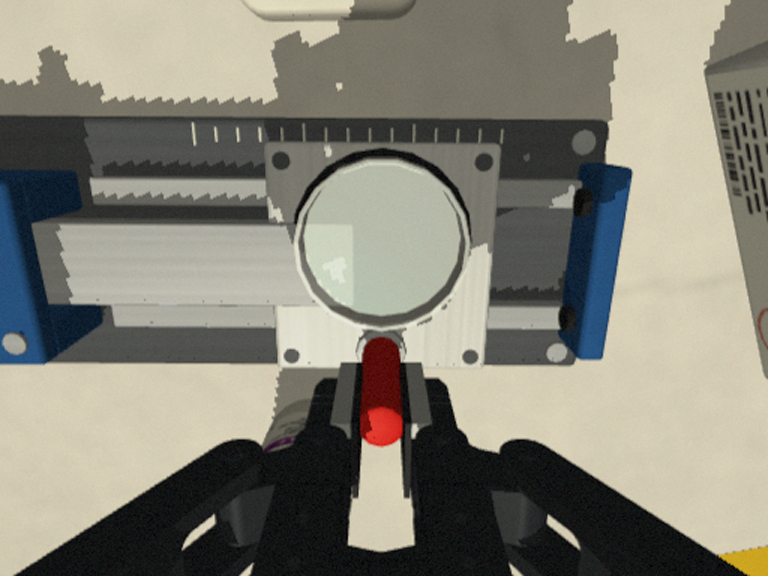

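The carriage edge at x≈497 is about 27 mm from the buffers at x≈575. I'll go 22 mm, then creep.

Emit:
move_arm(steps=[[[0,0,0.2],[0,0,0],1],[[0,0,0.4],[0,0,0],1],[[0,0,0.28],[0,0,0],1],[[0,0,0],[0,0,0],1]])

```text
time: 17.75
tcp_pos: [0.5133, 0.1215, 0.0601]
eef_rot: [-0.437, 0.555, 0.436, 0.557]
ft_force: [2.0, 2.2, 5.4]
finger_gap: 0.0118
```

```bash
python3 st.py
```

```text
t 17.75 tcp [0.5133 0.1215 0.0601] jawdeg 76.26 tilt [-1.    -0.003  0.001] F [2.02 2.17 5.4 ] M [ 0.281 -0.217 -0.043] gap 0.0118 q6 -1.324 e6 [-0.753  0.062]
```

Emit:
move_arm(steps=[[[0,0,0.1],[0,0,0],1],[[0,0,0.1],[0,0,0],1],[[0,0,0],[0,0,0],1]])

```text
time: 18.12
tcp_pos: [0.5144, 0.1258, 0.0601]
eef_rot: [-0.437, 0.555, 0.436, 0.557]
ft_force: [1.8, 0.0, 5.1]
finger_gap: 0.0114
```

```bash
python3 st.py
```

```text
t 18.125 tcp [0.5144 0.1258 0.0601] jawdeg 76.24 tilt [-1.    -0.003  0.001] F [1.75 0.03 5.05] M [-0.189 -0.159  0.015] gap 0.0114 q6 -1.314 e6 [0.592 0.009]
```

Emit:
move_arm(steps=[[[0,0,0.06],[0,0,0],1],[[0,0,0.06],[0,0,0],1],[[0,0,0],[0,0,0],1]])

```text
time: 18.5
tcp_pos: [0.5147, 0.1269, 0.0601]
eef_rot: [-0.438, 0.556, 0.435, 0.556]
ft_force: [-1.4, -12.2, 7.9]
finger_gap: 0.0116
```

```bash
python3 st.py
```

```text
t 18.5 tcp [0.5147 0.1269 0.0601] jawdeg 76.26 tilt [-1.    -0.003 -0.003] F [ -1.39 -12.22   7.86] M [-1.978  0.353 -0.04 ] gap 0.0116 q6 -1.309 e6 [6.298 0.013]
```

The stop is reached: a 12 N push and motion blocked after 68 mm of travel. I'll relax slightly, open and rise.

Emit:
move_arm(steps=[[[0,0,-0.06],[0,0,0],1],[[0,0,0],[0,0,0],1],[[0,0,0],[0,0,0],0.7],[[0,0,0],[0,0,0],0.5],[[0,0,0],[0,0,0],0.5],[[0,0,0],[0,0,0],0.5],[[-0.5,0,0],[0,0,0],0.5],[[-1,0,0],[0,0,0],0.5],[[-1,0,0],[0,0,0],0.5],[[-1,0,0],[0,0,0],0.5],[[-1,0,0],[0,0,0],0.5],[[0,0,0],[0,0,0],0.5]])

```text
time: 20.0
tcp_pos: [0.5144, 0.1275, 0.1735]
eef_rot: [-0.437, 0.555, 0.436, 0.558]
ft_force: [0.3, 1.1, -0.8]
finger_gap: 0.0426
```

```bash
python3 st.py
python3 - <<'E'
from h import *
from cell import robot,optics
s=robot.read_state();d={n:optics.capture(n) for n in("wrist","scene")};c=d["wrist"];pickle.dump((s,d),open("c7.pkl","wb"))
cv2.imwrite("pics/w7.png",cv2.resize(c["frame"],None,fx=1.5,fy=1.5,interpolation=cv2.INTER_CUBIC))
cv2.imwrite("pics/s7.png",cv2.resize(d["scene"]["frame"][145:260,150:280],None,fx=5,fy=5,interpolation=cv2.INTER_CUBIC))
E
```

```text
t 20.0 tcp [0.5144 0.1275 0.1735] jawdeg 76.25 tilt [-1.    -0.004  0.001] F [ 0.33  1.13 -0.76] M [0.032 0.002 0.002] gap 0.0426 q6 -1.311 e6 [ 0.056 -0.   ]
```

View pics/w7.png

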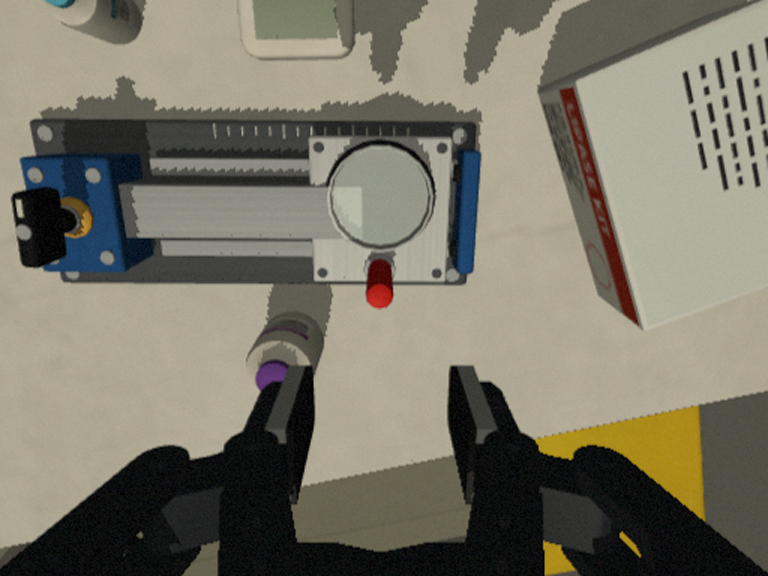

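View pics/s7.png

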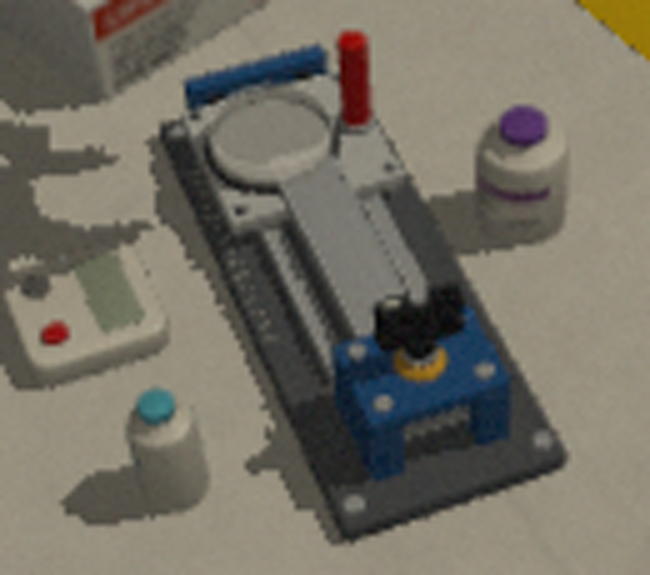

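The carriage plate's edge is at the stop buffers (wrist x≈452). Both bottle caps sit at the same scene pixels as at the start, and the timer's button does too. The bar still points the way I left it and the gripper is clear, so I'm handing in.

```bash
python3 -c "
from cell import robot
print(robot.job_done())"
```

```text
the job is handed in; nothing more can be done
None
```

The screw is set about a quarter turn off its bottom, the carriage is against the blue end stop, and the job was handed in at about 20 s. The hand-in reports no verdict, so these are my own readings.

- **Bottoming the screw:** I gripped the bar and turned it clockwise. The drag held at 0.023 N m until first touch, about 100° in, which is within the 1 to 2.3 rad expected. I stopped at about 0.135 N m above drag: snug, and well under the 0.35 N m limit. The wrist moment sensor agreed, at 0.15 N m in total.
- **Backing off:** I turned it back 94° from there, which leaves it about 86° from first touch; the allowed range is 54 to 112°. After I let go, the pictures showed the bar still in that position.
- **Sliding the carriage:** I took the red post along the rails for 68 mm, until the stop blocked it with about 12 N. I then eased off, opened the fingers and rose clear. The last pictures show the plate at the stop's buffers.
- **Bottles and timer:** all three look unmoved in the scene view, judged by eye rather than measured. Nothing is touching the robot.

**One odd reading:** the finger gap read 1 to 2.5 mm below the true sizes (8.8 mm on the 10 mm bar, 11.6 mm on the 14 mm post). I took this as a sensor offset, because both grips held without slipping.

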